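Turn the parts tray to the large drill chuck

ROBOT

A 6-joint arm with a two-finger parallel gripper is mounted at the origin on the work surface. World frame = base frame: x ahead of the robot, y to its left, z up, the work surface at z = 0. Lengths are in m, angles in rad, forces in N, time in s.
With the tool pointing down it reaches from about 0.375 to 0.975 m from the base axis. Payload 3.8 kg.
Tool frame: the origin (TCP) lies midway between the tips of the shut fingers; the grasp point (between the pads) lies 19 mm behind it; x points along the fingers, z is the direction in which the jaws open and shut, and the axes are right-handed (so a half turn about x gives the same grasp; the last joint's range is limited). The gripper opens to 85 mm and grips with 20 to 120 N. Pads are 22 mm wide; open, the fingers measure 114 mm over their backs; the gripper's body (76 mm by 85 mm) begins 54 mm behind the grasp point. The pads swing forward as they close: fully open they stand 13 mm farther back than shut.
Start: joints at [-1.336, 0.264, 1.604, -0, 1.274, -0.037], TCP at [0.181, -0.65, 0.231] pointing down, gripper open.
Joint ranges: [-2.63, 2.63], [-0.94, 2.18], [0.31, 2.57], [-1.31, 4.45], [0, 2.66], [-2.55, 2.55]. Speed limits (rad/s): [2.57, 2.57, 3.14, 3.14, 3.14, 3.14].

INTERFACE

Orientations are given as a rotation vector (axis times angle).
In Python, from workcell import * gives the robot as it stands. The module is installed in compiled form; this text tells all that it offers.
- The arm moves only by the tool carry_out, never from a script. Its arguments are lists of equal length, an entry for each row: "offset": the shift along the tool's x, y, z in cm, a list of three; "delta_rot": the turn, a rotation vector about the tool's x, y, z in degrees, a list of three. A call has exactly 5 rows; each row shifts and turns the commanded pose from where the row before left it, along the tool's axes as they then stand; what a row does not reach is not made up. A row lasts 1/12 s, in which the tool goes at most 41.7 mm and 7.16 degrees, less where a joint would pass 70% of its speed; a pose out of reach is approached as far as the arm can. A call is refused whole if a number of a shift passes 4.17 or a number of a turn 7.16, either way. A call with a gripper value outside its range is refused whole. "fingers" is the opening, from -1 (shut) to 1 (fully open), set as the call begins (left out, the last holds). The fingers move at their own pace and stop on an object; "newtons" is the grip in N (left out, the last holds). Time passes only in rows, so rows that do not move let the fingers close, or fill a call up. It gives the time, the measured TCP pose, the force and the opening at its end, in the units of the state.
- read_state(): the state, without advancing time (a new reading comes with each control period).
- read_camera(name): name is "scene" or "side" or "wrist"; returns (picture, depth): 384x512x3 uint8, red, green, blue; 384x512 float32, m along the optical axis (not along the pixel's ray), 0 where there is no reading.
- get_calibration(name): a dict with "fx", "fy", "cx", "cy" (pixels), "distortion" ([k1, k2, p1, p2, k3] as OpenCV has them; the pictures are not rectified), "R" (3x3) and "t" (3): a world point X has camera coordinates R X + t; the wrist camera has in their place "mount" (4x4, takes a point from camera to tool coordinates, whose origin is the TCP and whose axes are the tool frame's). Camera axes: x right, y down, z forward; pixel columns grow to the right and rows downward; lengths in m; the calibration is good to about 2 mm. A picture is of the moment at which its call begins: read the wrist's pose just before it. get_calibration takes no time and is no camera call.
- finish_job(): hands the job in, once; it reports no verdict.
The state is a dict: "time": time; "q": joint angles; "joint_vel": joint speeds; "joint_torque": joint torques, N m; "tool_pos": TCP position; "tcp_rot": TCP orientation; "wrist_force": force on the tool from outside, world axes, zero at the start; "torque": the same for the moment, N m; "width": opening from 0.0 (shut) to 1.0 (fully open).
Only numpy, scipy, OpenCV 4.12 (cv2) and the standard library are available. Lean on these libraries where they do the work, as an engineer would, in place of code of your own. Each camera call takes 0.05 s, during which the arm holds its last target. There are 200 camera calls.

TASK

Gently turn the rotary spare-parts tray on the counter by pushing it round at its rim with the fingertips, until the bay with the large drill chuck (the larger of the two chucks) faces squarely front, centred over the ticket strip of the tray's plinth. The spare parts stay untouched where they lie in their bays, and nothing else on the counter is disturbed.

Things in the scene. Friction and masses are not known exactly. Their poses are not given: they have to be found in the camera images.
- plinth: fixed square grey steel plinth of the rotary tray, 280 x 280 mm, its top 24 mm above the counter; origin on the counter under the tray's turning axis, z up. Its front is its own -x side, which carries a sloping white ticket strip 250 mm wide that reaches 167 mm in front of the axis and is 30 mm high
- tray: the round tray, which turns about the plinth's vertical axis; origin on that axis at the tray's underside, 32 mm above the counter, z up. The large chuck's bay lies on the tray's own -x side, so it faces front when the tray's axes point like the plinth's. Turns without end either way: bearing friction about 0.1 N m, no spring or stops; let go, it coasts a little and stops
- hub (a point): centre of the tray's hub top, on the turning axis, 78 mm above the counter. The tray is round, aluminium, with an upright wall 3 mm thick, 260 mm across outside; bay floor 36 mm, wall top 68 mm above the counter; hub 44 mm across. Six equal open bays (60 degrees each) parted by flat dividers 5 mm thick, as high as the wall
- tab (a point): outer end, at the top edge, of one of the six upright push tabs on the outside of the rim: each divider runs out through the wall as a flat tab 8 mm thick, reaching 150 mm from the axis (20 mm out from the wall), 36 to 68 mm above the counter. This one bounds the chuck's bay, 30 degrees clockwise (seen from above) from its middle; the others follow every 60 degrees
- bay_rim (a point): point on the tray's outer wall, at its top edge, in the middle of the large chuck's bay; 130 mm from the turning axis, 68 mm above the counter
- chuck: the large steel drill chuck, 50 mm across and 66 mm high, standing loose on end in its bay, jaws up, about 84 mm from the turning axis; origin at the centre of its underside, z up along it
- small_chuck: the smaller steel drill chuck, 34 mm across and 51 mm high, standing loose in another bay; origin at the centre of its underside
- gear: loose steel bevel gear in a bay, 42 mm across, 17 mm high; origin at the centre of its underside
- switch: loose black trigger switch in a bay, about 56 x 20 mm, 30 mm high; origin at its underside, under the middle of its housing
- brush_carton: loose small cardboard carton in a bay, 50 x 36 x 30 mm high; origin at the centre of its underside
- bearing: loose steel ball bearing lying flat in a bay, 40 mm across, 17 mm bore, 14 mm high; origin at the centre of its underside
- carton: loose cardboard carton standing on the counter to the left of the plinth, 100 x 75 x 65 mm high; origin at the centre of its underside
- tape: roll of packing tape lying on the counter to the right of the plinth, 100 mm across, 48 mm high; origin at the centre of its underside
- screwdriver: screwdriver lying on the counter on the right, nearer the robot; origin near its middle, it lies along its own x
Mind the look-alikes: they are no part of the job. What is shaped like the bearing but turquoise is not meant.

How it is judged:
By the outcome, as a careful person would: the job done as asked, in the order asked, and still so for the second after the job is handed in, with the robot touching nothing.
It also fails if it takes over 64 s, if anything falls off the work surface, if the arm or the gripper's body presses on something with over 40 N, if the wrist force passes 120 N, or if a joint passes its speed limit or range.

## Working session

There is one attempt and no reset: what is moved stays moved. The work goes in short steps, Python scripts to look and compute and a tool call to move; the robot and the scene stay as the last step left them, time stands still between calls to the robot, and variables do not carry over. Pictures are saved under pics/ and viewed, about 8 in all and at most 12, crops included, and the job is handed in when it is done.

Besides the shell and the picture viewer there is one more tool, called by a JSON object that holds its "fn" and its "kwargs". carry_out: Moves the arm, as the interface text tells. Its arguments: {"type":"object","properties":{"offset":{"type":"array"},"delta_rot":{"type":"array"},"fingers":{"type":"number"},"newtons":{"type":"number"}},"required":["offset","delta_rot"]}

```bash
mkdir -p pics; cat > h.py <<'E'
from workcell import *
import numpy as np, cv2
from scipy.spatial.transform import Rotation as R
def cloud(name):
    s=read_state(); im,d=read_camera(name); c=get_calibration(name)
    K=np.array([[c['fx'],0,c['cx']],[0,c['fy'],c['cy']],[0,0,1]])
    v,u=np.mgrid[0:384,0:512]
    p=cv2.undistortPoints(np.stack([u,v],-1).reshape(-1,1,2).astype(np.float64),K,np.array(c['distortion'])).reshape(384,512,2)
    P=np.dstack([p*d[...,None],d])
    if 'mount' in c:
        M=np.array(c['mount']); P=P@M[:3,:3].T+M[:3,3]
        W=P@R.from_rotvec(s['tcp_rot']).as_matrix().T+s['tool_pos']
    else: W=(P-np.array(c['t']))@np.array(c['R'])
    W[d==0]=np.nan
    return im,W
E
python3 - <<'E'
from h import *
s=read_state();print(s)
for n in('scene','side'):
    im,W=cloud(n);np.savez(n+'.npz',im=im,W=W)
    cv2.imwrite(f'pics/{n}0.png',im[...,::-1])
E
python3 -c "
import cv2,numpy as np
a=cv2.imread('pics/scene0.png');b=cv2.imread('pics/side0.png')
cv2.imwrite('pics/s1.png',cv2.resize(a,(800,600)))
cv2.imwrite('pics/s2.png',cv2.resize(b,(800,600)))"
```

```text
{'time': 0.0, 'q': array([-1.33589993e+00,  2.64775445e-01,  1.60537441e+00, -3.35130703e-06,
        1.27367644e+00, -3.69034728e-02]), 'joint_vel': array([-9.92375678e-04, -8.42835904e-04,  2.45718957e-04,  2.27040388e-03,
       -5.88838859e-05,  3.74445473e-04]), 'joint_torque': array([ 1.30995204e-04, -5.15112627e+01, -3.67315400e+01, -4.58636521e-05,
        1.30497929e-02,  2.86337456e-05]), 'tool_pos': array([ 0.18104072, -0.64951759,  0.22994677]), 'tcp_rot': array([ 1.00811061,  1.32737905, -1.00575786]), 'wrist_force': array([ 0.58776281,  0.26107233, -0.87758204]), 'torque': array([-0.03243684,  0.03875256,  0.01797726]), 'width': 1.0018040184333983}
```

View pics/s1.png

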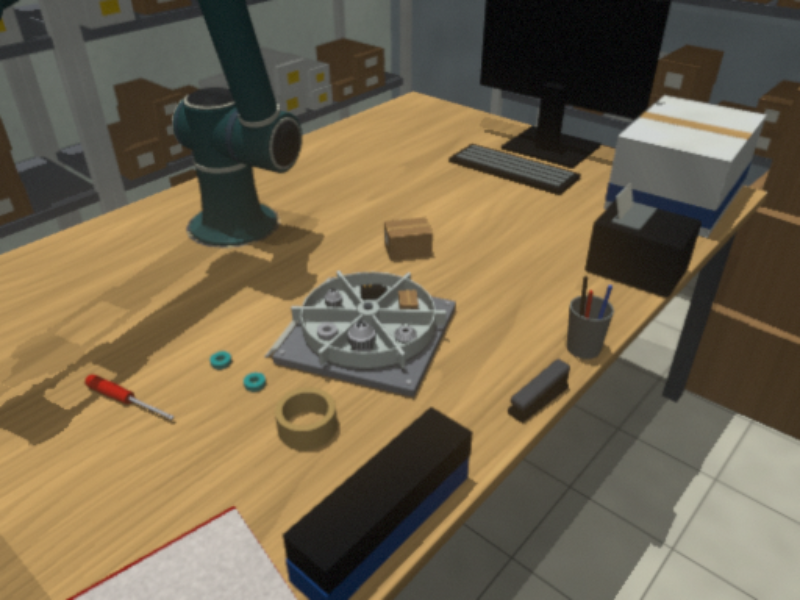

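View pics/s2.png

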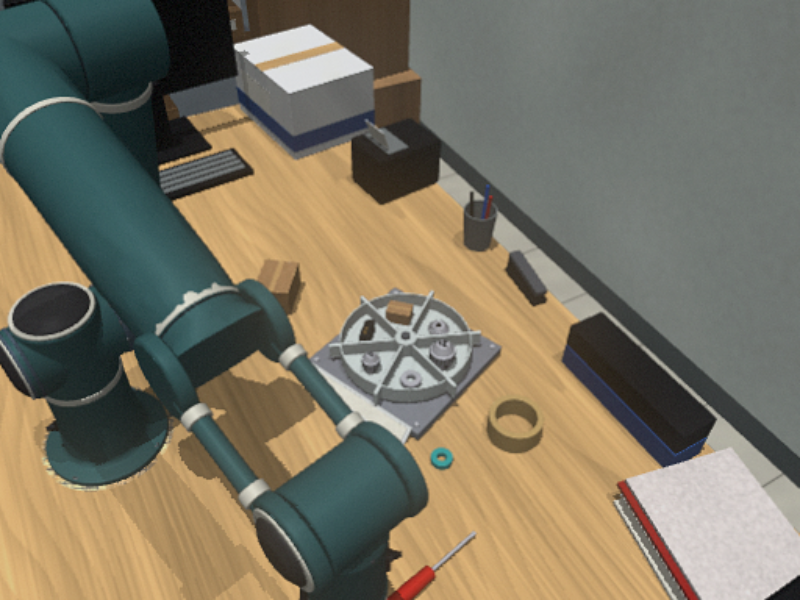

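The scene view shows the tray hub at about (368,306). The large chuck is at (362,335), on the right-far side, and the small chuck is at (333,298). The ticket strip faces the robot. Next I'll measure the geometry.

```bash
cat > meas.py <<'E'
from h import *
from scipy.optimize import least_squares
def hub_fit(W,g):
    m=np.isfinite(W[...,2])&(abs(W[...,2]-.068)<.004)&(np.hypot(W[...,0]-g[0],W[...,1]-g[1])<.17)
    P=W[m]
    def f(x):
        # tray model: radial distance to wall ring or dividers/tabs
        d=P[:,:2]-x[:2]; r=np.hypot(*d.T); a=np.arctan2(d[:,1],d[:,0])-x[2]
        k=(a+np.pi/6)%(np.pi/3)-np.pi/6
        return np.minimum(np.minimum(abs(r-.1285),r*abs(np.sin(k))),.02)
    best=min((least_squares(f,[g[0],g[1],t],loss='soft_l1',f_scale=.002) for t in np.radians(range(0,60,10))),key=lambda r:r.cost)
    return best.x,len(P),best.cost
E
python3 - <<'E'
from meas import *
for n in('scene','side'):
    z=np.load(n+'.npz');W=z['W']
    u,v=((368,306) if n=='scene' else (406,337)); u=int(u*.64);v=int(v*.64)
    g=W[v,u];print(n,'hub',g)
    x,N,c=hub_fit(W,g[:2]);print('fit',x[:2],'divider deg mod60',np.degrees(x[2])%60,N,c)
    # plinth
    r=np.hypot(W[...,0]-x[0],W[...,1]-x[1])
    m=(abs(W[...,2]-.024)<.003)&(r<.21)&(r>.132)
    rect=cv2.minAreaRect(W[m][:,:2].astype(np.float32)*1000);print('plinth',rect,m.sum())
    pts={'scene':dict(chuck=(362,328),small=(333,295),carton=(408,225),tape=(306,405),turq1=(221,358),turq2=(254,380),scr=(130,398)),
     'side':dict(chuck=(443,347),small=(371,358),carton=(285,270),tape=(515,410))}[n]
    for k,(a,b) in pts.items():
        p=W[int(b*.64),int(a*.64)];d=p-np.r_[x[:2],0]
        print(k,p.round(3),'r',np.hypot(*d[:2]).round(3),'az',np.degrees(np.arctan2(d[1],d[0])).round(1))
    m=(W[...,2]>.085)&(r<.12);q=W[m]; 
    if len(q): d=q.mean(0)[:2]-x[:2];print('high',q.mean(0),len(q),np.hypot(*d),np.degrees(np.arctan2(d[1],d[0])))
c=get_calibration('wrist');print(c['mount'].__repr__())
E
```

```text
scene hub [ 0.56864416 -0.10725497  0.07745947]
fit [ 0.56781164 -0.10536505] divider deg mod60 38.02164083786205 910 0.007938404324906384
plinth ((563.6726684570312, -108.57147216796875), (289.86199951171875, 284.1169128417969), 22.14504051208496) 1003
chuck [ 0.614 -0.172  0.087] r 0.081 az -55.0
small [ 0.49  -0.123  0.075] r 0.079 az -167.4
carton [0.412 0.196 0.061] r 0.34 az 117.4
tape [ 0.626 -0.328  0.014] r 0.23 az -75.4
turq1 [ 0.407 -0.343  0.006] r 0.287 az -124.1
turq2 [ 0.498 -0.339  0.002] r 0.244 az -106.7
scr [ 0.38  -0.514  0.013] r 0.45 az -114.8
high [ 0.61417143 -0.17177387  0.08971252] 61 0.08098988153371998 -55.08122540569719
side hub [ 0.5594561  -0.10894901  0.07986592]
fit [ 0.56465091 -0.10422863] divider deg mod60 38.29444976437699 1011 0.008641742862486534
plinth ((557.0635986328125, -107.6226806640625), (298.3907775878906, 281.61187744140625), 22.21980094909668) 1083
chuck [ 0.601 -0.178  0.093] r 0.083 az -63.9
small [ 0.476 -0.125  0.077] r 0.091 az -167.1
carton [0.438 0.201 0.065] r 0.331 az 112.5
tape [ 0.678 -0.319  0.014] r 0.243 az -62.2
high [ 0.60722786 -0.17135214  0.09062427] 67 0.07948812044517453 -57.612736527719335
array([[-5.43845992e-04, -3.21897109e-01,  9.46774501e-01,
        -1.41799536e-01],
       [ 9.69787309e-04, -9.46774365e-01, -3.21896506e-01,
         8.34424147e-02],
       [ 9.99999382e-01,  7.43107771e-04,  8.27071176e-04,
        -7.21514179e-04],
       [ 0.00000000e+00,  0.00000000e+00,  0.00000000e+00,
         1.00000000e+00]])
```

```bash
python3 - <<'E'
from h import *
s=read_state();M=R.from_rotvec(s['tcp_rot']).as_matrix();print(M.round(3))
for n in('scene','side'):
    W=np.load(n+'.npz')['W']; d=W[...,:2]-[.566,-.105]; 
    for a in (22.1,112.1,202.1,292.1):
        t=np.radians(a);e=d@[np.cos(t),np.sin(t)];f=d@[-np.sin(t),np.cos(t)]
        m=(e>.143)&(e<.165)&(abs(f)<.11);print(n,a,m.sum(),np.nanmedian(W[m][:,2]) if m.any() else 0, np.load(n+'.npz')['im'][m].mean(0))
# goto: TCP target hover, current tool yaw
y=np.degrees(np.arctan2(M[1,1],M[0,1]));print('tool y azimuth',y)
T=np.array([.566,-.105,.25]);print('delta tool cm',M.T@(T-s['tool_pos'])*100)
E
```

```text
[[-0.     0.963  0.268]
 [ 0.002  0.268 -0.963]
 [-1.     0.    -0.002]]
scene 22.1 567 -0.0019260985567511452 [141.59435626 119.62962963  83.65255732]
scene 112.1 0 0 [nan nan nan]
scene 202.1 47 0.014159918362199387 [165.70212766 158.63829787 139.4893617 ]
scene 292.1 438 -0.00021403614583997554 [178.73287671 145.48630137  93.74657534]
side 22.1 24 0.0012349867627079987 [194.625      158.45833333 108.20833333]
side 112.1 56 0.000828748404668025 [193.96428571 162.51785714 118.60714286]
side 202.1 484 0.01961439229362762 [210.95661157 210.0268595  199.0392562 ]
side 292.1 420 0.0003056348594060824 [197.52619048 161.32380952 111.11190476]
tool y azimuth 15.574540791726593
delta tool cm [ -1.90465407  51.70085829 -42.12695938]<stdin>:7: RuntimeWarning: Mean of empty slice.
  ret = um.true_divide(
```

{"fn": "carry_out", "kwargs": {"offset": [[-0.5,2.6,-2.1],[-0.5,2.6,-2.1],[-0.5,2.6,-2.1],[-0.5,2.6,-2.1],[-0.5,2.6,-2.1]], "delta_rot": [[0,0,0],[0,0,0],[0,0,0],[0,0,0],[0,0,0]], "fingers": -0.6}}

```text
time: 0.52
tool_pos: [0.2786, -0.5125, 0.2558]
tcp_rot: [1.008, 1.326, -1.007]
wrist_force: [0.0, 0.4, 0.3]
width: 0.3
```

{"fn": "carry_out", "kwargs": {"offset": [[-0.5,2.6,-2.1],[-0.5,2.6,-2.1],[-0.5,2.6,-2.1],[-0.5,2.6,-2.1],[-0.5,2.6,-2.1]], "delta_rot": [[0,0,0],[0,0,0],[0,0,0],[0,0,0],[0,0,0]]}}

```text
time: 0.93
tool_pos: [0.3757, -0.3764, 0.281]
tcp_rot: [1.007, 1.326, -1.007]
wrist_force: [0.6, -0.7, 0.2]
width: 0.198
```

{"fn": "carry_out", "kwargs": {"offset": [[-0.5,2.6,-2.1],[-0.5,2.6,-2.1],[-0.5,2.6,-2.1],[-0.5,2.6,-2.1],[-0.5,2.6,-2.1]], "delta_rot": [[0,0,0],[0,0,0],[0,0,0],[0,0,0],[0,0,0]]}}

```text
time: 1.35
tool_pos: [0.4727, -0.2404, 0.3061]
tcp_rot: [1.007, 1.326, -1.007]
wrist_force: [0.8, -0.1, 0.1]
width: 0.202
```

{"fn": "carry_out", "kwargs": {"offset": [[-0.5,2.6,-2.1],[-0.5,2.6,-2.1],[-0.5,2.6,-2.1],[-0.5,2.6,-2.1],[-0.5,2.6,-2.1]], "delta_rot": [[0,0,0],[0,0,0],[0,0,0],[0,0,0],[0,0,0]]}}

```text
time: 1.77
tool_pos: [0.5698, -0.1044, 0.331]
tcp_rot: [1.006, 1.326, -1.007]
wrist_force: [1.1, -0.5, 0.4]
width: 0.204
```

{"fn": "carry_out", "kwargs": {"offset": [[0,0,0],[0,0,0],[0,0,0],[0,0,0],[0,0,0]], "delta_rot": [[-7,0,0],[-7,0,0],[-7,0,0],[-7,0,0],[-7,0,0]]}}

```text
time: 2.18
tool_pos: [0.5691, -0.1057, 0.3305]
tcp_rot: [0.533, 1.506, -0.534]
wrist_force: [0.2, -0.8, -0.6]
width: 0.202
```

{"fn": "carry_out", "kwargs": {"offset": [[0,0,0],[0,0,0],[0,0,0],[0,0,0],[0,0,0]], "delta_rot": [[-7,0,0],[-7,0,0],[-7,0,0],[-7,0,0],[-7,0,0]]}}

```text
time: 2.6
tool_pos: [0.569, -0.1059, 0.3306]
tcp_rot: [0.056, 1.571, -0.056]
wrist_force: [0.3, -0.1, -0.5]
width: 0.203
```

{"fn": "carry_out", "kwargs": {"offset": [[0,0,0],[0,0,0],[0,0,0],[0,0,0],[0,0,0]], "delta_rot": [[-7,0,0],[-5,0,0],[0,0,0],[0,0,0],[0,0,0]]}}

```text
time: 3.02
tool_pos: [0.5692, -0.106, 0.3309]
tcp_rot: [-0.102, 1.569, 0.102]
wrist_force: [-1.3, 1.2, 0.6]
width: 0.202
```

```bash
cat > look.py <<'E'
import sys
from meas import *
im,W=cloud('wrist'); s=read_state()
M=R.from_rotvec(s['tcp_rot']).as_matrix()
np.savez('w.npz',im=im,W=W)
cv2.imwrite(sys.argv[1],cv2.resize(im[...,::-1],(800,600)))
x,N,c=hub_fit(W,[.566,-.105]);print('hub',x[:2],'div',np.degrees(x[2])%60,N,c)
r=np.hypot(W[...,0]-x[0],W[...,1]-x[1])
m=(abs(W[...,2]-.024)<.0025)&(r<.21)&(r>.153)
rect=cv2.minAreaRect(W[m][:,:2].astype(np.float32)*1000);print('plinth',rect,m.sum())
P=W[m][:,:2];
print('z of plinth/wall',np.nanmedian(W[m][:,2]))
m=(W[...,2]>.085)&(r<.12);q=W[m]
if len(q): d=q.mean(0)[:2]-x[:2];print('chuck',q.mean(0),len(q),np.hypot(*d),np.degrees(np.arctan2(d[1],d[0])))
print('tool y az',np.degrees(np.arctan2(M[1,1],M[0,1])),'tcp',s['tool_pos'],'q6',s['q'][5],s['time'])
# tool position relative to hub
d=s['tool_pos'][:2]-x[:2];print('tcp r',np.hypot(*d),'az',np.degrees(np.arctan2(d[1],d[0])))
E
python3 look.py pics/w1.png
```

```text
hub [ 0.56645564 -0.10343424] div 38.1972620578529 5079 0.04988072593832931
plinth ((561.8892822265625, -105.4168701171875), (289.7724609375, 279.6544189453125), 22.004501342773438) 3280
z of plinth/wall 0.023283922132664198
chuck [ 0.56872433 -0.09652645  0.39601236] 31943 0.007270804884313317 71.81857749499677
tool y az 97.46914359931907 tcp [ 0.56924565 -0.10600427  0.33103903] q6 -0.3574938456308044 3.0667
tcp r 0.0037933064033589875 az -42.649819127608694
```

View pics/w1.png

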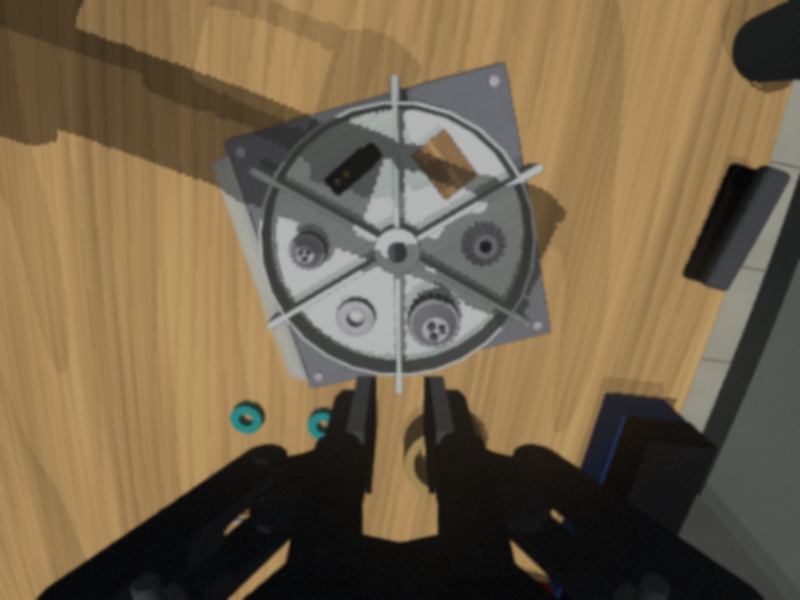

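The wrist view shows the hub at (398,250), the large chuck at (435,318) and the tab at azimuth 98° at (395,85). The strip is at left, near (250,270). I'll straddle that tab with the fingers.

{"fn": "carry_out", "kwargs": {"offset": [[0,3.7,-0.1],[0,3.7,-0.1],[0,3.7,-0.1],[0,3.8,-0.2],[0,0,0]], "delta_rot": [[-0.7,0,0],[0,0,0],[0,0,0],[0,0,0],[0,0,0]]}}

```text
time: 3.48
tool_pos: [0.5421, 0.0464, 0.3315]
tcp_rot: [-0.113, 1.568, 0.119]
wrist_force: [0.7, -0.3, 0.1]
width: 0.197
```

{"fn": "carry_out", "kwargs": {"offset": [[4,0,0],[4,0,0],[4,0,0],[4,0,0],[2.5,0,0]], "delta_rot": [[0,0,0],[0,0,0],[0,0,0],[0,0,0],[0,0,0]]}}

```text
time: 3.9
tool_pos: [0.5408, 0.0405, 0.1419]
tcp_rot: [-0.113, 1.573, 0.113]
wrist_force: [-0.8, 0.6, -1.4]
width: 0.198
```

{"fn": "carry_out", "kwargs": {"offset": [[0,0,0],[0,0,0],[0,0,0],[0,0,0],[0,0,0]], "delta_rot": [[0,0,0],[0,0,0],[0,0,0],[0,0,0],[0,0,0]]}}

```text
time: 4.32
tool_pos: [0.5456, 0.0407, 0.1493]
tcp_rot: [-0.113, 1.563, 0.113]
wrist_force: [0.4, -0.3, 0.4]
width: 0.2
```

```bash
python3 look.py pics/w2.png
```

```text
hub [ 0.56637062 -0.10293533] div 38.181168478081716 4114 0.032333628864512944
plinth ((525.9290161132812, -15.264114379882812), (289.5450439453125, 93.72445678710938), 23.82870101928711) 3589
z of plinth/wall 0.023248080971486035
tool y az 98.25989504879351 tcp [0.54528997 0.04074674 0.14891904] q6 -0.11512493350972688 4.3667
tcp r 0.14522028462848757 az 98.34673299649354
```

View pics/w2.png

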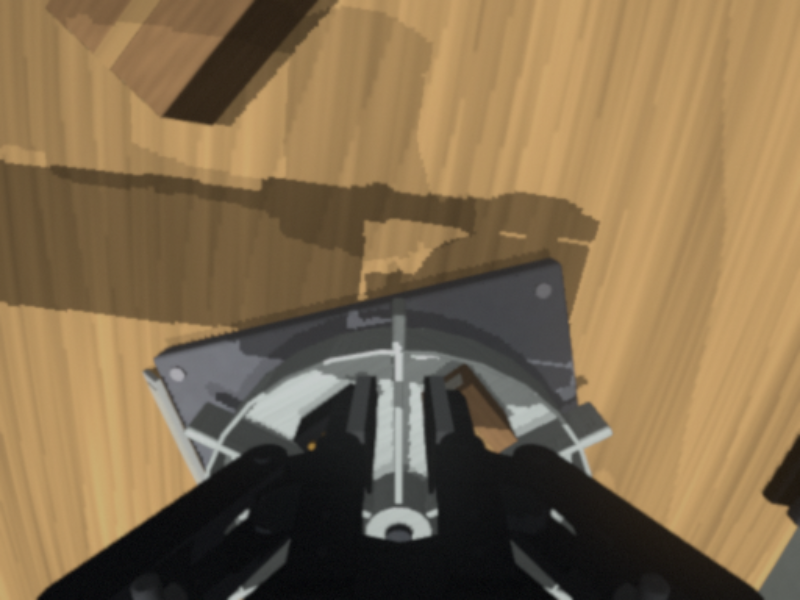

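The fingers are centred over the tab at (398,340). Descending.

{"fn": "carry_out", "kwargs": {"offset": [[2.5,0.2,0],[2.5,0,0],[1.5,0,0],[0.5,0,0],[0,0,0]], "delta_rot": [[0,0,0],[0,0,0],[0,0,0],[0,0,0],[0,0,0]]}}

```text
time: 4.78
tool_pos: [0.5424, 0.0427, 0.0756]
tcp_rot: [-0.113, 1.57, 0.113]
wrist_force: [-1.0, 0.3, 0.5]
width: 0.202
```

{"fn": "carry_out", "kwargs": {"offset": [[1,0,0],[1,0,0],[0.5,0,0],[0.3,0,0],[0,0,0]], "delta_rot": [[0,0,0],[0,0,0],[0,0,0],[0,0,0],[0,0,0]]}}

```text
time: 5.2
tool_pos: [0.5425, 0.0427, 0.0475]
tcp_rot: [-0.113, 1.569, 0.113]
wrist_force: [-0.3, -0.2, -1.1]
width: 0.197
```

```bash
python3 look.py pics/w3.png
```

```text
hub [ 0.64195969 -0.04499357] div 22.462801334917557 1960 0.013614524275640019
plinth ((460.1388244628906, -8.238365173339844), (103.37803649902344, 35.489173889160156), 41.278743743896484) 3130
z of plinth/wall 0.02312790414275329
chuck [0.58663456 0.05406088 0.12065913] 5701 0.11345772096192983 119.184779372291
tool y az 98.27188622963787 tcp [0.54289135 0.04273728 0.0479444 ] q6 -0.11155664662004265 5.25
tcp r 0.13233003725134562 az 138.4732181855417
```

View pics/w3.png

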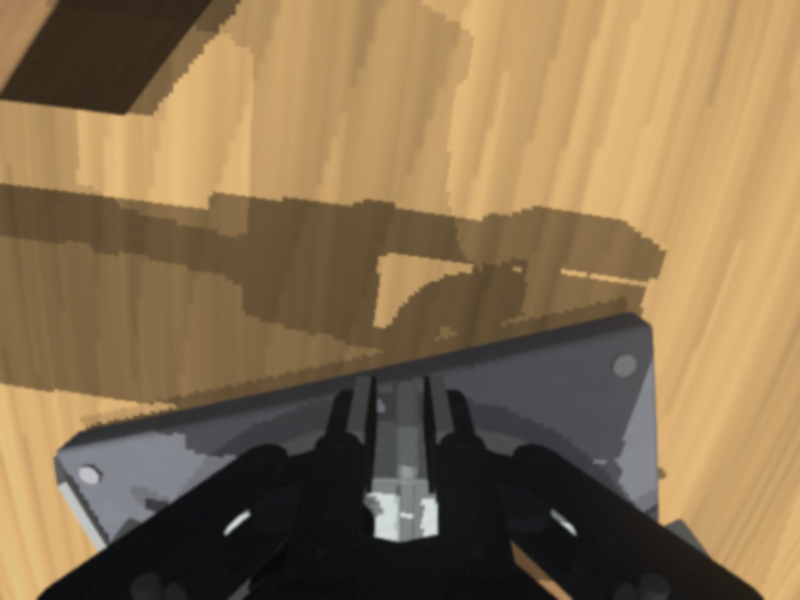

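The tab, at (407,400), sits between the fingers with the tips clear of the wall. Now I'll sweep clockwise, starting slowly.

{"fn": "carry_out", "kwargs": {"offset": [[0,0,0],[0,0,0.26],[0,0,0.26],[0,0,0.26],[0,-0.01,0.39]], "delta_rot": [[-0.9,0,0],[1,0,0],[1,0,0],[1,0,0],[1.5,0,0]]}}

```text
time: 5.67
tool_pos: [0.5548, 0.0442, 0.0485]
tcp_rot: [-0.063, 1.57, 0.063]
wrist_force: [-0.9, 1.0, 0.4]
width: 0.199
```

{"fn": "carry_out", "kwargs": {"offset": [[0,-0.01,0.52],[0,-0.01,0.52],[0,-0.02,0.77],[0,-0.02,0.77],[0,-0.02,0.77]], "delta_rot": [[2,0,0],[2,0,0],[3,0,0],[3,0,0],[3,0,0]]}}

```text
time: 6.08
tool_pos: [0.5884, 0.0431, 0.0483]
tcp_rot: [0.117, 1.568, -0.117]
wrist_force: [-0.9, -0.7, 0.1]
width: 0.199
```

{"fn": "carry_out", "kwargs": {"offset": [[0,-0.02,0.77],[0,-0.02,0.77],[0,-0.02,0.77],[0,-0.02,0.77],[0,-0.02,0.77]], "delta_rot": [[3,0,0],[3,0,0],[3,0,0],[3,0,0],[3,0,0]]}}

```text
time: 6.5
tool_pos: [0.6254, 0.0326, 0.0482]
tcp_rot: [0.322, 1.547, -0.322]
wrist_force: [-2.1, -0.4, 0.6]
width: 0.203
```

```bash
cat > st.py <<'E'
from h import *
s=read_state();M=R.from_rotvec(s['tcp_rot']).as_matrix();d=s['tool_pos'][:2]-[.5664,-.103]
print('r',np.hypot(*d),'az',np.degrees(np.arctan2(d[1],d[0])),'yaz',np.degrees(np.arctan2(M[1,1],M[0,1])),s['tool_pos'],s['wrist_force'],s['q'][5],s['time'])
E
python3 st.py
```

```text
r 0.14793553249418162 az 66.47813206301997 yaz 66.47685485482383 [0.62544093 0.03264325 0.04820474] [-2.08379533 -0.35172071  0.64414866] 0.42293942839422133 6.5
```

{"fn": "carry_out", "kwargs": {"offset": [[0,-0.02,0.77],[0,-0.02,0.77],[0,-0.02,0.77],[0,-0.02,0.77],[0,-0.02,0.77]], "delta_rot": [[3,0,0],[3,0,0],[3,0,0],[3,0,0],[3,0,0]]}}

```text
time: 6.92
tool_pos: [0.6585, 0.013, 0.0482]
tcp_rot: [0.526, 1.506, -0.526]
wrist_force: [-0.9, 0.8, 0.4]
width: 0.198
```

{"fn": "carry_out", "kwargs": {"offset": [[0,-0.02,0.77],[0,-0.02,0.77],[0,-0.02,0.77],[0,-0.02,0.77],[0,-0.02,0.77]], "delta_rot": [[3,0,0],[3,0,0],[3,0,0],[3,0,0],[3,0,0]]}}

```text
time: 7.33
tool_pos: [0.6853, -0.0146, 0.0482]
tcp_rot: [0.729, 1.445, -0.729]
wrist_force: [-0.9, 0.5, 1.7]
width: 0.2
```

{"fn": "carry_out", "kwargs": {"offset": [[0,-0.02,0.77],[0,-0.02,0.77],[0,-0.02,0.77],[0,-0.02,0.77],[0,-0.02,0.77]], "delta_rot": [[3,0,0],[3,0,0],[3,0,0],[3,0,0],[3,0,0]]}}

```text
time: 7.75
tool_pos: [0.7042, -0.048, 0.0482]
tcp_rot: [0.929, 1.363, -0.928]
wrist_force: [1.1, 0.5, 0.8]
width: 0.198
```

{"fn": "carry_out", "kwargs": {"offset": [[0,-0.02,0.77],[0,-0.01,0.52],[0,-0.01,0.52],[0,-0.01,0.52],[0,-0.01,0.39]], "delta_rot": [[3,0,0],[2,0,0],[2,0,0],[2,0,0],[1.5,0,0]]}}

```text
time: 8.17
tool_pos: [0.7119, -0.0744, 0.0483]
tcp_rot: [1.067, 1.294, -1.066]
wrist_force: [0.3, 0.9, -0.8]
width: 0.201
```

```bash
python3 st.py
```

```text
r 0.14824246181293593 az 11.124961420969715 yaz 11.016097634854443 [ 0.71185679 -0.0743967   0.04834805] [ 0.32069559  0.86202563 -0.84334428] 1.2392645792635957 8.1667
```

{"fn": "carry_out", "kwargs": {"offset": [[0,-0.01,0.52],[0,-0.01,0.52],[0,-0.01,0.52],[0,-0.01,0.52],[0,-0.01,0.52]], "delta_rot": [[2,0,0],[2,0,0],[2,0,0],[2,0,0],[2,0,0]]}}

```text
time: 8.58
tool_pos: [0.7145, -0.1, 0.0484]
tcp_rot: [1.196, 1.217, -1.195]
wrist_force: [1.1, 1.5, -0.2]
width: 0.197
```

{"fn": "carry_out", "kwargs": {"offset": [[0,-0.01,0.52],[0,-0.01,0.39],[0,0,0.26],[0,0,0.26],[0,0,0.26]], "delta_rot": [[2,0,0],[1.5,0,0],[1,0,0],[1,0,0],[1,0,0]]}}

```text
time: 9.0
tool_pos: [0.7135, -0.1169, 0.0483]
tcp_rot: [1.279, 1.163, -1.278]
wrist_force: [0.5, 0.8, -0.1]
width: 0.197
```

{"fn": "carry_out", "kwargs": {"offset": [[0,0,0.13],[0,0,0.13],[0,0,0],[0,0,0],[0,0,0]], "delta_rot": [[0.5,0,0],[0.5,0,0],[0,0,0],[0,0,0],[0,0,0]]}}

```text
time: 9.42
tool_pos: [0.7129, -0.1195, 0.0481]
tcp_rot: [1.29, 1.155, -1.29]
wrist_force: [0.4, -0.6, -0.2]
width: 0.201
```

```bash
python3 st.py; cat > fin.py <<'E'
from meas import *
for n in('scene','side'):
    im,W=cloud(n); x,N,c=hub_fit(W,[.566,-.105]);print(n,x[:2],np.degrees(x[2])%60,N,c,'want ~22 mod 60 -> bay centre mod60 22; div 52.0')
    r=np.hypot(W[...,0]-.5664,W[...,1]+.104);q=W[(W[...,2]>.088)&(W[...,2]<.105)&(r<.12)]
    if len(q): d=q.mean(0)-[.5664,-.104,0];print('high',q.mean(0),len(q),np.degrees(np.arctan2(d[1],d[0])))
E
python3 fin.py
```

```text
r 0.14738192159130656 az -6.419346130047586 yaz -6.3147392041531685 [ 0.71285787 -0.11947796  0.04812461] [ 0.35678635 -0.55119476 -0.21857944] 1.4806726218814086 9.4167
scene [ 0.56783783 -0.1046603 ] 55.94909217660553 789 0.00869030369411953 want ~22 mod 60 -> bay centre mod60 22; div 52.0
high [ 0.49617273 -0.13612551  0.09209487] 35 -155.41824679646766
side [ 0.56461296 -0.10406892] 55.69977126079134 1021 0.009620238817662365 want ~22 mod 60 -> bay centre mod60 22; div 52.0
high [ 0.4902028  -0.13523406  0.09249142] 51 -157.71074611205154
```

The tray has about 3.8° to go. I'll creep it, then look again.

{"fn": "carry_out", "kwargs": {"offset": [[0,0,0.13],[0,0,0.19],[0,0,0.19],[0,0,0.13],[0,0,0.13]], "delta_rot": [[0.5,0,0],[0.75,0,0],[0.75,0,0],[0.5,0,0],[0.5,0,0]]}}

```text
time: 9.93
tool_pos: [0.712, -0.1273, 0.0482]
tcp_rot: [1.329, 1.127, -1.329]
wrist_force: [-0.2, 0.1, 0.3]
width: 0.201
```

{"fn": "carry_out", "kwargs": {"offset": [[0,0,0.08],[0,0,0.05],[0,0,0.03],[0,0,0],[0,0,0]], "delta_rot": [[0.3,0,0],[0.2,0,0],[0.1,0,0],[0,0,0],[0,0,0]]}}

```text
time: 10.35
tool_pos: [0.7119, -0.1289, 0.0483]
tcp_rot: [1.336, 1.122, -1.336]
wrist_force: [0.5, -0.0, -0.2]
width: 0.198
```

{"fn": "carry_out", "kwargs": {"offset": [[0,0,-0.05],[0,0,-0.1],[0,0,-0.1],[0,0,0],[0,0,0]], "delta_rot": [[0,0,0],[0,0,0],[0,0,0],[0,0,0],[0,0,0]]}}

```text
time: 10.77
tool_pos: [0.7123, -0.1261, 0.0483]
tcp_rot: [1.336, 1.122, -1.336]
wrist_force: [0.2, -0.1, -0.2]
width: 0.197
```

{"fn": "carry_out", "kwargs": {"offset": [[-1,0,0],[-2,0,0],[-4,0,0],[-4,0,0],[-4,0,0]], "delta_rot": [[0,0,0],[0,0,0],[0,0,0],[0,0,0],[0,0,0]]}}

```text
time: 11.18
tool_pos: [0.7117, -0.1261, 0.2]
tcp_rot: [1.335, 1.123, -1.336]
wrist_force: [0.9, -0.0, 0.6]
width: 0.197
```

{"fn": "carry_out", "kwargs": {"offset": [[-4,-2,0],[-4,-2,0],[-3,-2,0],[0,-2,0],[0,0,0]], "delta_rot": [[0,0,0],[0,0,0],[0,0,0],[0,0,0],[0,0,0]]}}

```text
time: 11.6
tool_pos: [0.6351, -0.1127, 0.3085]
tcp_rot: [1.338, 1.117, -1.331]
wrist_force: [-0.4, -0.2, -0.2]
width: 0.201
```

{"fn": "carry_out", "kwargs": {"offset": [[0,-2,0],[0,-1,0],[0,0,0],[0,0,0],[0,0,0]], "delta_rot": [[0,0,0],[0,0,0],[0,0,0],[0,0,0],[0,0,0]]}}

```text
time: 12.02
tool_pos: [0.6071, -0.1079, 0.3022]
tcp_rot: [1.336, 1.122, -1.336]
wrist_force: [-0.3, 0.6, 0.5]
width: 0.2
```

```bash
python3 look.py pics/w4.png; python3 fin.py
```

```text
hub [ 0.56665554 -0.10380539] div 52.24191105986749 5136 0.051642981695302397
plinth ((562.1409912109375, -105.95085144042969), (289.5977783203125, 278.359130859375), 22.269262313842773) 2856
z of plinth/wall 0.023182722793980315
chuck [ 0.61610213 -0.10891812  0.36867949] 31788 0.04971021340998439 -5.9033507967454195
tool y az -9.929714856862207 tcp [ 0.60725573 -0.10787986  0.30219232] q6 1.5278777344127665 12.0667
tcp r 0.040804131260430844 az -5.730776179299317
scene [ 0.56796893 -0.10521639] 52.10941565351099 918 0.008715664370849084 want ~22 mod 60 -> bay centre mod60 22; div 52.0
high [ 0.49501529 -0.1323603   0.09226178] 31 -158.3326609121428
side [ 0.56452824 -0.10390856] 52.197511659331376 988 0.009079660240125437 want ~22 mod 60 -> bay centre mod60 22; div 52.0
high [ 0.48905522 -0.13091444  0.09248182] 46 -160.8131267692974
```

View pics/w4.png

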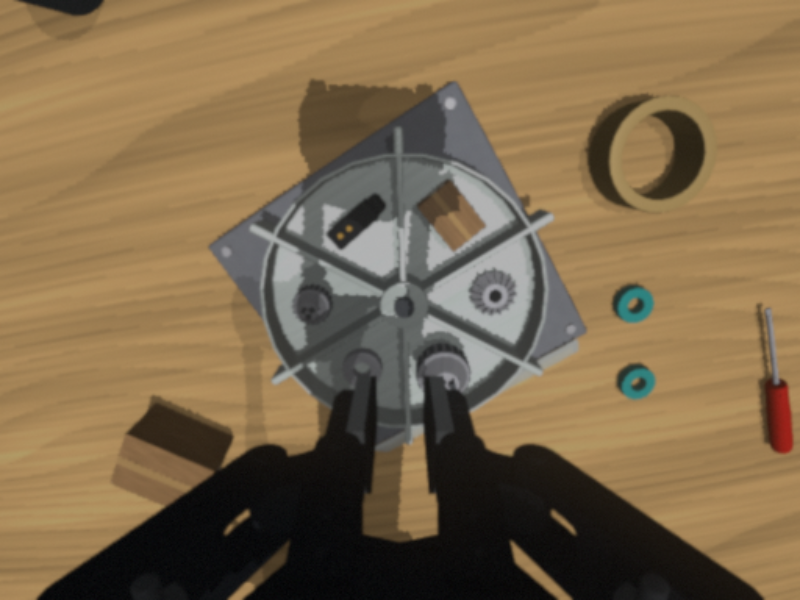

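The wrist view shows the chuck bay at (445,360), centred over the strip, with the parts in their bays as before. The dividers are at 52.2° and the plinth at 22.0–22.3°, so the bay is square to within about 0.3°. Handing in.

```bash
python3 -c "
from workcell import *
print(finish_job())"
```

```text
the job is handed in; nothing more can be done
None
```

The large chuck's bay now faces front, centred over the ticket strip, and the job is handed in at about 12 s of robot time. I straddled one rim tab loosely with the fingertips and pushed the tray about 106° clockwise, with a slow creep for the last 3.8°. Then I backed off and lifted clear.

- **Alignment:** the last checks put the bay centre at 22.1–22.2° (mod 60) from all three cameras. The plinth measured 22.0–22.3°, so the bay is square to within about 0.3°.
- **Wrist force:** readings at the end of each move stayed around 2 N or less.
- **Surroundings:** in the last wrist picture the parts lay in their bays as before, and the carton, tape and screwdriver looked undisturbed. I did not measure those three again.
- **Disagreement:** the scene and side cameras put the tray's centre 3–4 mm apart, though their angles agreed. They also put the chuck's own top at -158.3° and -160.8°, against a target of -158°. I relied on the fit to the tray's dividers instead.

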